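# Seat a carved panel in its fixture and snap the toggle clamp shut

## Robot

A 7-joint arm with a two-finger parallel gripper is mounted at the origin on the work surface. World frame = base frame: x ahead of the robot, y to its left, z up, the work surface at z = 0. Lengths are in m, angles in degrees, forces in N, time in s.
With the tool pointing down it reaches from about 0.35 to 0.9 m from the base axis. Payload 8.1 kg.
Tool frame: the origin (TCP) lies between the finger pads; the fingertips stand 14 mm ahead of it and the grasp point (between the pads) lies 5 mm behind it; z points along the fingers, y is the direction in which the jaws open and shut (so a half turn about z gives the same grasp; the last joint's range is limited). The gripper opens to 85 mm and grips with 20 to 120 N. Pads are 22 mm wide; open, the fingers measure 114 mm over their backs; the gripper's body (76 mm by 85 mm) begins 54 mm behind the grasp point. The pads swing forward as they close: fully open they stand 13 mm farther back than shut.
Start: joints at [-82.197, 24.895, 1.432, 90.138, -0.665, 64.973, -4.303], TCP at [0.148, 0.607, 0.245] pointing down, gripper open.
Joint ranges: [-149.89, 149.89], [-25.12, 119.58], [-72.63, 75.52], [4.76, 147.25], [-75.54, 255.54], [6.69, 114.76], [-157.13, 157.13]. Speed limits (degrees/s): [127.2, 127.2, 172.46, 172.46, 180, 180, 180].

## Interface

Orientations are given as a 3x3 rotation matrix whose columns are the frame's x, y, z axes.
In Python, from cell import env, imaging gives the robot as it stands.
- The arm moves only by the tool step_arm, never from a script. Its argument "series" is a list that holds one entry, the list of rows, each a list of 7 numbers: the shift along the tool's x, y, z in mm, then the turn, a rotation vector about the tool's x, y, z in rad, then the finger opening in mm, from 0 to 85.4. A call has 1 to 20 rows; each row shifts and turns the commanded pose from where the row before left it, along the tool's axes as they then stand; what a row does not reach is not made up. A row lasts 1/8 s, in which the tool goes at most 62.5 mm and 10.7 degrees, less where a joint would pass 70% of its speed; a pose out of reach is approached as far as the arm can. A call with a gripper value outside its range is refused whole. The fingers move at their own pace and stop on an object; "squeeze" is the grip in N (left out, the last holds). Time passes only in rows, so rows that do not move let the fingers close. It gives the time, the measured TCP pose, the force and the opening at its end, in the units of the state.
- env.get_state(): the state, without advancing time (a new reading comes with each control period).
- imaging.capture(name): name is "scene" or "top" or "wrist"; returns a dict with "img" (420x560x3 uint8, blue, green, red), "range_z" (420x560 float32, m along the optical axis (not along the pixel's ray), 0 where there is no reading), "camera_matrix" (3x3 intrinsics, pixels), "k1" (the pictures are not rectified: a ray, as slopes to the right and down, at radius r is drawn at 1 + k1 r^2 times it, then the intrinsics apply), "R" (3x3) and "t" (3): a world point X has camera coordinates R X + t; the wrist camera has in their place "tool_from_camera" (4x4, takes a point from camera to tool coordinates, whose origin is the TCP and whose axes are the flange's). Camera axes: x right, y down, z forward; pixel columns grow to the right and rows downward; lengths in m; the calibration is good to about 2 mm. A picture is of the moment at which its call begins: read the wrist's pose just before it.
- env.finish_job(): hands the job in, once; it reports no verdict.
The state is a dict: "time": time; "joints": joint angles; "dq": joint speeds; "tau": joint torques, N m; "tool_pos": TCP position; "tcp_rot": TCP orientation; "ft_force": force on the tool from outside, world axes, zero at the start; "torque": the same for the moment, N m; "grip_width": opening from 0.0 (shut) to 1.0 (fully open).
Only numpy, scipy, OpenCV 4.12 (cv2) and the standard library are available. Lean on these libraries where they do the work, as an engineer would, in place of code of your own. Each camera call takes 0.05 s, during which the arm holds its last target.

## Task

Get the small carved panel ready for carving: with the fingertips, push it along its channel in the fixture board until it sits flush against the end stop, and only then push the toggle clamp's lever over and down, past its dead point, until it snaps into lock with the rubber foot pressing on the panel. Only push: do not pick up or tip the panel, and leave the tools and other things around it where they are.

Things in the scene. Friction and masses are not known exactly. Their poses are not given: they have to be found in the camera images.
- fixture: fixed plywood board on the bench, 18 mm thick. Origin at bench height under the channel's centre line; it spans x -170..120, y -80..145 mm; x points along the channel to the end stop, z up. Two wooden rails (12 wide, 12 high, x -100..100 mm) make a channel 118 mm wide (y -59..59). A steel clamp bracket stands on its +y side (x 2..58, y 67..128, up to 64 mm above the bench).
- stop_face (a point): middle of the end stop's face at the board's top, x = 100 mm in the fixture's frame; the stop is a wooden bar across the channel, 26 mm high, 18 mm thick
- panel: loose square carved wooden panel, 110 x 110 x 20 mm, about 0.2 kg, lying in the channel (4 mm play either side) short of the stop. Origin at the centre of its underside (18 mm above the bench), z up. Flush against the stop its origin is at x = 45 mm in the fixture's frame.
- lever (a joint): lever angle, rad: 0 = open, standing up; grows as it is pushed towards the fixture's +y and down. Elevation above level is 1.29 minus this. Starts at 0.04 to 0.18. From there to the dead point near 0.93 a spring pushes back to about 0.2 (at most 1 N m, i.e. 10 N at 100 mm from the hinge, near 0.6); beyond it the lever snaps by itself to its stop at 1.2, locked, nearly level.
- lever_hinge (a point): hinge of the lever, at x = 30, y = 95 mm in the fixture's frame, 62 mm above the bench; its axis is parallel to the fixture's x, so the lever swings in the fixture's y-z plane
- lever_tip (a point): free end of the lever, 125 mm from the hinge: a straight round lever, the outer 70 mm a black grip 16 mm thick, the rest a steel rod 10 mm thick.
- clamp_arm: steel arm (55 mm long, 14 wide) with a 16 mm rubber foot, driven by the lever: open it stands nearly upright just on the -y side of the lever, its end about 100 mm above the bench, lower than the lever's end; locked it lies level, the foot on the panel at x = 30, y = 30 mm in the fixture's frame. Origin on its pivot (x = 30, y = 74, 43 mm above the bench).
- gouge_long: loose wood-carving gouge with a pale wooden handle, 192 mm long, 22 mm thick, lying; origin below its middle, x axis along it towards the blade; a bystander
- gouge_short: loose gouge with a darker handle, 152 mm long, 22 mm thick, lying; origin below a point 90 mm from the butt, x axis towards the blade; a bystander
- mallet: loose round carver's mallet of pale wood standing on its head, head diameter 88 mm, total height 195 mm; origin under its centre; a bystander
- wax_jar: loose closed jar, diameter 58 mm, height 60 mm; origin under its centre; a bystander
- offcut: loose small wooden offcut block 60 x 35 x 22 mm; origin at the centre of its underside; a bystander
- stone: loose grey sharpening stone 150 x 50 x 25 mm, lying; origin at the centre of its underside; a bystander
- brush: loose flat brush, 200 mm long, 42 mm wide, 20 mm thick, lying flat, handle towards its -x; origin under its middle; a bystander
There are look-alikes about, which are no part of the job. Several things have the shape of the panel; the one meant has the colours described above.

How it is judged (in metres and radians):
On the way, in this order (a step that is already met when the one before it is completed fails the run):
1. the panel lies flush against the end stop while the clamp is still open (x of panel in the frame of fixture above 0.042 m and angle between the x axis of panel and the x axis of fixture, either way round below 0.03 rad and angle between panel's own z axis and vertical below 0.03 rad and value of joint lever below 0.6 rad), for 0.2 s.
2. the lever has snapped into lock with the panel still home (x of panel in the frame of fixture above 0.042 m and angle between the x axis of panel and the x axis of fixture, either way round below 0.03 rad and angle between panel's own z axis and vertical below 0.03 rad and value of joint lever above 1.13 rad), for 0.2 s.
At the end, for the whole second after the job is handed in: The panel is against the stop (within 3 mm), square to it within 0.03 rad and lying flat, at rest; the lever is in lock (joint above 1.13 of 1.2) and the clamp's foot presses on the panel with more than 1 N (all of step 2 and contact force between clamp_arm and panel above 1 N and linear speed of panel below 0.01 m/s); the robot touches nothing.
It fails at once if the panel is lifted off the board or tipped (z of panel in the frame of fixture above 0.028 m or angle between panel's own z axis and vertical above 0.2 rad).
It fails at once if a bystander is displaced by more than 25 mm, lifted or carried (distance of any of gouge_long, gouge_short, mallet, wax_jar, offcut, stone, brush from where it was at the start of the episode above 0.025 m).
It also fails if it takes over 45 s, if anything falls off the work surface, if the arm or the gripper's body presses on something with over 40 N, if the wrist force passes 120 N, or if a joint passes its speed limit or range.

## Working session

There is one attempt and no reset: what is moved stays moved. The work goes in short steps, Python scripts to look and compute and a tool call to move; the robot and the scene stay as the last step left them, time stands still between calls to the robot, and variables do not carry over. Pictures are saved under pics/ and viewed, and the job is handed in when it is done.

Besides the shell and the picture viewer there is one more tool, called after "Call:" by a JSON object that holds its "api" and its "payload". step_arm: Moves the arm, as the interface text tells. Its arguments: {"type":"object","properties":{"series":{"type":"array"},"squeeze":{"type":"number"}},"required":["series"]}

```bash
ls; mkdir -p pics; python3 - <<'E'
from cell import env, imaging
import cv2,numpy as np
print(env.get_state())
for n in ("scene","top"):
    c=imaging.capture(n); cv2.imwrite(f"pics/{n}0.png",c["img"]); np.savez(f"{n}0.npz",**c)
    print(n,c["camera_matrix"],c["k1"],c["R"],c["t"])
E
```

```text
pics
{'time': 0.0, 'joints': array([-82.19699462,  24.93630597,   1.42923938,  90.18949482,
        -0.66352764,  64.97389062,  -4.30415065]), 'dq': array([-0.02334832,  0.03338329, -0.06319733, -0.15775586, -0.00192386,
        0.01885096,  0.03032773]), 'tau': array([-1.28414369e-03, -6.70443392e+01,  1.02455478e+00, -3.16229761e+01,
        1.55355048e-02,  1.21119723e-02, -7.12205548e-06]), 'tool_pos': array([0.14775631, 0.60677789, 0.24452456]), 'tcp_rot': array([[-9.71611650e-01,  2.36581377e-01, -2.29862239e-04],
       [ 2.36581441e-01,  9.71610379e-01, -1.57871950e-03],
       [-1.50159094e-04, -1.58828340e-03, -9.99998727e-01]]), 'ft_force': array([ 0.03169293, -0.08972638, -0.71394087]), 'torque': array([0.01831776, 0.00458979, 0.0115744 ]), 'grip_width': 1.000169598299599}
scene [[414.28204533   0.         280.08374741]
 [  0.         414.28204533 207.41394733]
 [  0.           0.           1.        ]] -0.011038161759151541 [[ 0.07869585  0.99686277  0.00846027]
 [ 0.61912981 -0.04222127 -0.78415282]
 [-0.78133555  0.06694758 -0.62051009]] [ 0.02657387 -0.26128808  1.46876633]
top [[423.51690468   0.         279.95953582]
 [  0.         423.51690468 212.51861981]
 [  0.           0.           1.        ]] 0.003435602557497722 [[ 0.11765814 -0.99304391 -0.00451205]
 [-0.97047148 -0.11401787 -0.2125677 ]
 [ 0.2105746   0.02938914 -0.97713592]] [-0.13040314  0.58282762  1.10452537]
```

View pics/scene0.png

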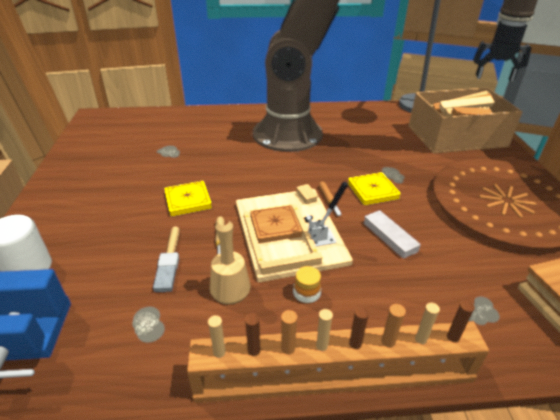

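View pics/top0.png

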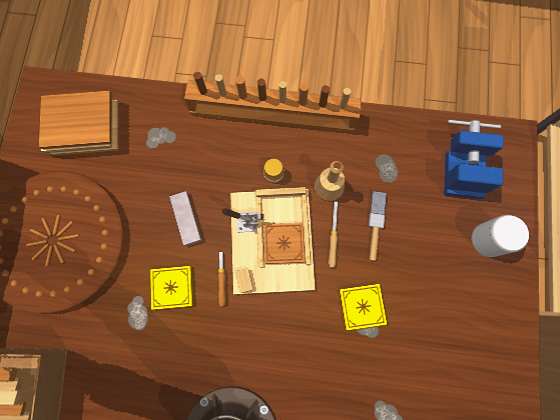

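The top view has three square panels: a brown carved one in the fixture channel at (284,243), and yellow ones at (171,287) and (363,306) lying loose on the bench. The brown one is meant. The end stop is at about (283,192) and the clamp lever at about (235,214). Next I'll check a close crop and measure.

```bash
cat > h.py <<'E'
import numpy as np,cv2
def load(n):
    return dict(np.load(n))
def cloud(c):
    K=c["camera_matrix"];h,w=c["range_z"].shape
    u,v=np.meshgrid(np.arange(w),np.arange(h))
    xd=(u-K[0,2])/K[0,0];yd=(v-K[1,2])/K[1,1]
    x,y=xd.copy(),yd.copy();k=float(c["k1"])
    for _ in range(6):
        s=1+k*(x*x+y*y);x=xd/s;y=yd/s
    z=c["range_z"]
    P=np.stack([x*z,y*z,z],-1)
    return (P-c["t"])@c["R"]
def proj(c,X):
    X=np.atleast_2d(X);p=X@c["R"].T+c["t"];s=p[:,:2]/p[:,2:];r=(s**2).sum(1,keepdims=True)
    s=s*(1+float(c["k1"])*r);K=c["camera_matrix"]
    return s*[K[0,0],K[1,1]]+[K[0,2],K[1,2]]
E
python3 - <<'E'
from h import *
c=load("top0.npz");P=cloud(c)
for u,v in [(284,243),(283,192),(270,290),(284,270),(250,230),(228,212),(171,287),(330,190),(273,170),(243,280)]:
    print(u,v,P[v,u].round(4))
cv2.imwrite("pics/crop_top0.png",cv2.resize(c["img"][150:310,200:360],None,fx=4.9*.75,fy=4.9*.75,interpolation=cv2.INTER_CUBIC))
s=load("scene0.npz");Q=cloud(s)
print(Q[222,275],Q[186,345])
cv2.imwrite("pics/crop_sc0.png",cv2.resize(s["img"][160:300,220:400],None,fx=4,fy=4,interpolation=cv2.INTER_CUBIC))
E
```

```text
284 243 [ 0.5145 -0.0818  0.0403]
283 192 [ 0.6586 -0.0622  0.0421]
270 290 [ 0.3837 -0.0583  0.016 ]
284 270 [ 0.4424 -0.0903  0.02  ]
250 230 [0.5426 0.0182 0.0223]
228 212 [0.5574 0.0648 0.1683]
171 287 [0.3597 0.2124 0.0241]
330 190 [ 0.6677 -0.1902  0.0847]
273 170 [ 0.7137 -0.0273  0.0619]
243 280 [0.4009 0.0171 0.0403]
[ 0.52287397 -0.08095168  0.03767311] [0.56278804 0.07362559 0.16846031]
```

View pics/crop_top0.png

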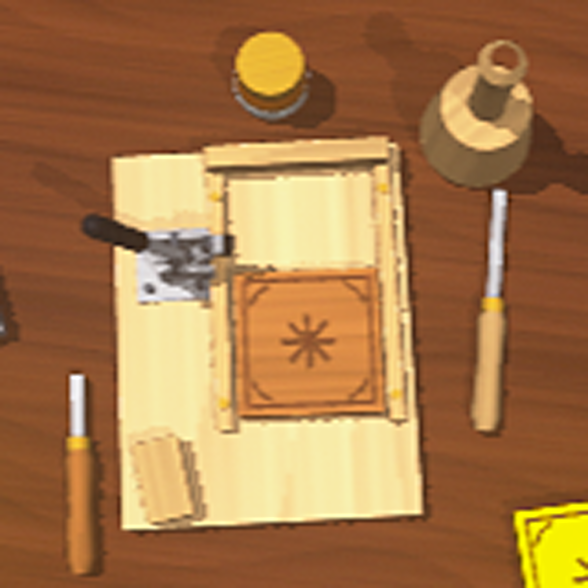

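View pics/crop_sc0.png

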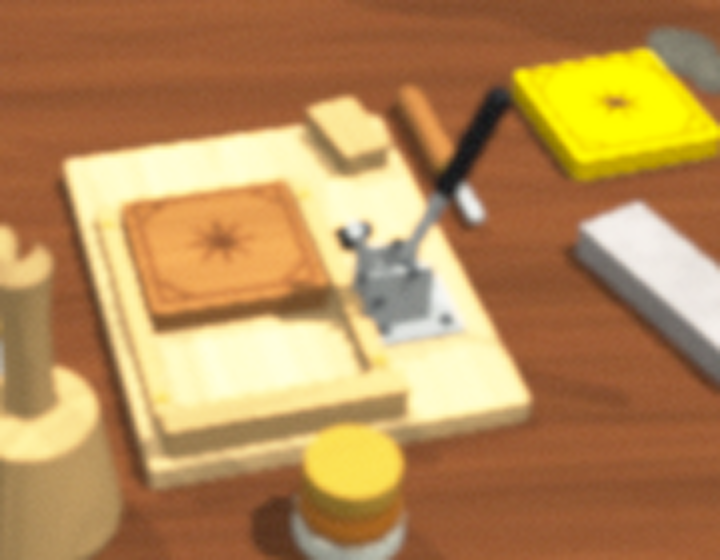

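The close crop confirms the brown carved panel. It lies between the rails with its trailing edge near crop (310,412) and a gap to the stop. I'll fit the fixture pose from its corners.

```bash
cat > fit.py <<'E'
from h import *
from scipy.optimize import least_squares
c=load("top0.npz");s=load("scene0.npz")
T=lambda a,b:(a/3.675+200-.36,b/3.675+150-.36)
S=lambda a,b:(a/4+220-.375,b/4+160-.375)
Z=.018
obs=[(c,(.120,.145,Z),T(112,157)),(c,(-.170,.145,Z),T(122,530)),(c,(-.170,-.080,Z),T(422,514)),
(c,(.118,.065,.044),T(205,150)),(c,(.118,-.065,.044),T(388,138)),
(s,(-.170,-.080,Z),S(64,161)),(s,(.120,.145,Z),S(530,403)),(s,(.120,-.080,Z),S(150,462))]
def M(p):
    a=p[2];R=np.array([[np.cos(a),-np.sin(a),0],[np.sin(a),np.cos(a),0],[0,0,1]]);return R,np.array([p[0],p[1],0])
def f(p):
    R,t=M(p);return np.concatenate([proj(k,(R@np.array(X)+t)[None])[0]-o for k,X,o in obs])
if __name__=="__main__":
    r=least_squares(f,[.55,-.06,0],loss="soft_l1");print(r.x,np.rad2deg(r.x[2]));print(r.fun.reshape(-1,2).round(2))
    np.save("fix.npy",r.x);R,t=M(r.x)
    # panel: colour mask
    for n,k in(("top",c),("scene",s)):
        im=k["img"].copy();big=cv2.resize(im,None,fx=4,fy=4,interpolation=cv2.INTER_CUBIC)
        def line(pts,col):
            X=np.array(pts)@R.T+t;q=(proj(k,X)*4+1.5).round().astype(int);cv2.polylines(big,[q.reshape(-1,1,2)],False,col,1)
        line([(-.17,-.08,Z),(-.17,.145,Z),(.12,.145,Z),(.12,-.08,Z),(-.17,-.08,Z)],(255,0,0))
        for y in(-.059,.059):line([(-.1,y,.03),(.1,y,.03)],(0,0,255))
        line([(.1,-.059,.044),(.1,.059,.044)],(0,0,255))
        line([(.03,.095,.062),(.03,.095+.125*np.cos(1.18),.062+.125*np.sin(1.18))],(0,255,0))
        o=(820,640) if n=="top" else (880,640)
        cv2.imwrite(f"pics/ov_{n}.png",big[o[1]:o[1]+560,o[0]:o[0]+720])
    # panel from cloud
    for n,k in(("top",c),("scene",s)):
        P=cloud(k);F=(P-t)@R
        m=(abs(F[...,1])<.075)&(F[...,0]>-.14)&(F[...,0]<.09)&(F[...,2]>.030)
        hsv=cv2.cvtColor(k["img"],cv2.COLOR_BGR2HSV)
        m&=(hsv[...,1]>120)
        q=F[m];print(n,m.sum(),np.percentile(q,[1,50,99],axis=0).round(4))
        cv2.imwrite(f"pics/m_{n}.png",m.astype(np.uint8)*255)
        r=cv2.minAreaRect((q[:,:2]*1000).astype(np.float32));print(r)
        # top height, bg
        for nm,mm in(("board",(F[...,0]>-.15)&(F[...,0]<-.12)&(abs(F[...,1])<.05)),):
            print(nm,np.median(F[mm][:,2]))
        L=(F[...,2]>.11)&(abs(F[...,0]-.03)<.06)&(F[...,1]>.05)&(F[...,1]<.25)
        q=F[L];print("lever",len(q),q.min(0).round(4),q.max(0).round(4),np.median(q,0).round(4))
        d=q-[0.03,.095,.062];print("angle",np.median(1.29-np.arctan2(d[:,2],d[:,1])))
E
python3 fit.py
```

```text
[ 0.55189407 -0.07296094  0.1664121 ] 9.534710814713836
[[ 0.17 -0.02]
 [-0.07  0.41]
 [ 0.04  0.71]
 [ 2.01 -1.16]
 [-1.99 -0.1 ]
 [ 0.14 -0.38]
 [ 0.18 -0.75]
 [-0.15  1.71]]
top 1715 [[-0.0912 -0.0662  0.0306]
 [-0.0367 -0.0016  0.0391]
 [ 0.0804  0.0676  0.0446]]
((-4.580589294433594, 1.0079574584960938), (141.0331573486328, 188.0327911376953), 89.94353485107422)
board 0.019354905120182328
lever 111 [0.0219 0.1104 0.1109] [0.038  0.1497 0.1816] [0.0283 0.1309 0.1568]
angle 0.08282926895106746
scene 1350 [[-0.0881 -0.0557  0.0305]
 [-0.0273 -0.0019  0.0377]
 [ 0.0204  0.055   0.0411]]
((-3.4214401245117188, -1.622833251953125), (177.38719177246094, 135.89491271972656), 0.4351959824562073)
board 0.01815788029056798
lever 212 [0.0239 0.111  0.1107] [0.0401 0.15   0.1768] [0.0355 0.1296 0.1449]
angle 0.10404316213090015
```

```bash
sed -i 's/(.118,.065,.044)/(.118,.071,.044)/;s/(.118,-.065,.044)/(.118,-.071,.044)/' fit.py; python3 fit.py|head -9; python3 -c "
import cv2,numpy as np
a=cv2.imread('pics/ov_top.png');b=cv2.imread('pics/ov_scene.png')
cv2.imwrite('pics/ov.png',cv2.resize(np.hstack([a[:,:500],b[:,:600]]),(800,407)))"
```

```text
[ 0.55186742 -0.07295842  0.1664332 ] 9.535920084838107
[[ 0.17 -0.01]
 [-0.07  0.42]
 [ 0.04  0.72]
 [-0.11 -1.05]
 [ 0.12 -0.19]
 [ 0.14 -0.39]
 [ 0.18 -0.76]
 [-0.15  1.7 ]]
```

View pics/ov_top.png

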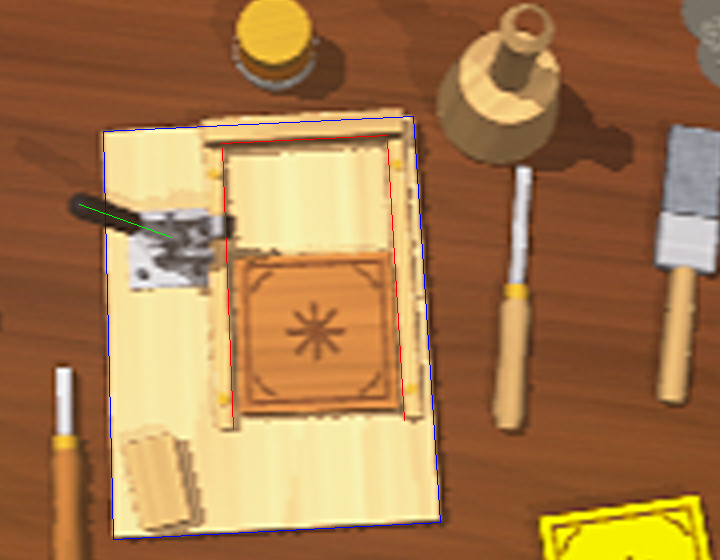

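View pics/ov_scene.png

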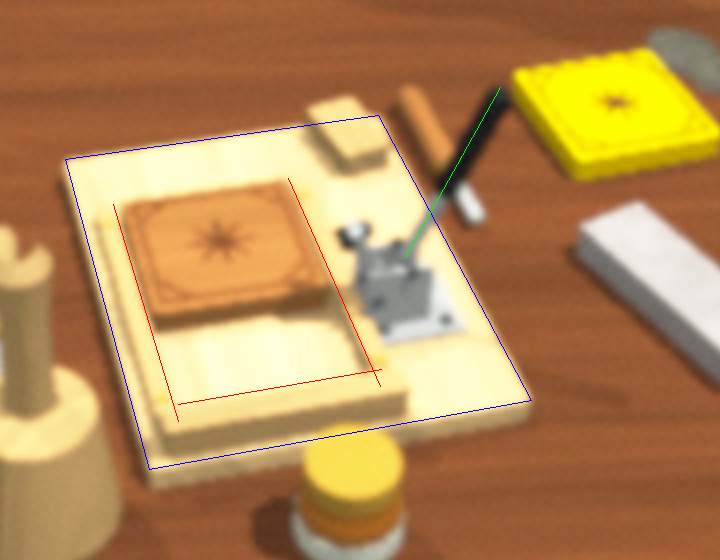

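The overlay agrees with the board, rails, stop and lever in both views. The fixture is at (0.552, -0.073) with yaw 9.54°, the panel's trailing edge is near fixture x = -90 mm, and the lever is at about 0.1 rad. I'll turn the tool so its axes match the fixture's (tool x = -fixture x, tool y = fixture y), then move behind the panel at height.

Call:
{"api": "step_arm", "payload": {"series": [[[0,0,0,0,0,-0.135,50],[0,0,0,0,0,-0.135,50],[0,0,0,0,0,-0.136,50],[-42,0,0,0,0,0,50],[-42,0,0,0,0,0,50],[-42,0,0,0,0,0,50],[-42,0,0,0,0,0,50],[0,0,0,0,0,0,50]]]}}

```text
time: 1.1
tool_pos: [0.3183, 0.6338, 0.2441]
tcp_rot: [[-0.987, -0.161, 0.002], [-0.161, 0.987, -0.002], [-0.002, -0.002, -1.0]]
ft_force: [-0.8, -0.2, -0.6]
grip_width: 0.586
```

```bash
cat >> h.py <<'E'
p=np.load("fix.npy");ca,sa=np.cos(p[2]),np.sin(p[2])
RF=np.array([[ca,-sa,0],[sa,ca,0],[0,0,1]]);TF=np.array([p[0],p[1],0])
def st(env):
    s=env.get_state();f=(s["tool_pos"]-TF)@RF*1000
    R=RF.T@s["tcp_rot"]
    print("t",round(s["time"],2),"fixture mm",f.round(1),"grip",round(float(s["grip_width"]),3),"F(fix)",(s["ft_force"]@RF).round(1))
    print("tool axes in fix",R.round(4).tolist())
    return s,f,R
E
python3 - <<'E'
from h import *
from cell import env,imaging
st(env);c=imaging.capture("wrist");print(c["tool_from_camera"].round(3),c["camera_matrix"][0,0])
E
```

```text
t 1.1 fixture mm [-113.2  735.7  244.1] grip 0.586 F(fix) [-0.8 -0.  -0.6]
tool axes in fix [[-1.0, 0.0051, 0.0017], [0.0051, 1.0, -0.0024], [-0.0017, -0.0024, -1.0]]
[[ 0.001 -0.962 -0.273  0.069]
 [ 1.     0.001  0.001  0.001]
 [-0.    -0.273  0.962 -0.129]
 [ 0.     0.     0.     1.   ]] 350.6342002776588
```

Call:
{"api": "step_arm", "payload": {"series": [[[5,-30,0,0,0,-0.005,50],[0,-50,0,0,0,0,50],[0,-50,0,0,0,0,50],[0,-50,0,0,0,0,50],[0,-50,0,0,0,0,50],[0,-50,0,0,0,0,50],[0,-50,0,0,0,0,50],[0,-50,0,0,0,0,50],[0,-50,0,0,0,0,50],[0,-50,0,0,0,0,50],[0,-50,0,0,0,0,50],[0,-50,0,0,0,0,50],[0,-50,0,0,0,0,50],[0,-50,0,0,0,0,50],[0,-50,0,0,0,0,50],[0,-8,0,0,0,0,50],[0,0,0,0,0,0,50]]]}}

```text
time: 3.28
tool_pos: [0.4345, -0.0918, 0.2451]
tcp_rot: [[-0.985, -0.172, -0.0], [-0.172, 0.985, 0.001], [0.0, 0.001, -1.0]]
ft_force: [-0.5, 0.2, -0.5]
grip_width: 0.586
```

```bash
cat > wr.py <<'E'
import sys
from h import *
from cell import env,imaging
s,f,R=st(env);c=imaging.capture("wrist")
Tc=c["tool_from_camera"]
Rw=s["tcp_rot"]@Tc[:3,:3];tw=s["tcp_rot"]@Tc[:3,3]+s["tool_pos"]
c["R"]=Rw.T;c["t"]=-Rw.T@tw;c.pop("tool_from_camera")
n=sys.argv[1];np.savez(n+".npz",**c);cv2.imwrite(f"pics/{n}.png",c["img"])
E
python3 wr.py w1
```

```text
t 3.27 fixture mm [-118.9    0.9  245.1] grip 0.586 F(fix) [-0.5  0.3 -0.5]
tool axes in fix [[-1.0, -0.006, -0.0003], [-0.006, 1.0, 0.0008], [0.0003, 0.0008, -1.0]]
```

View pics/w1.png

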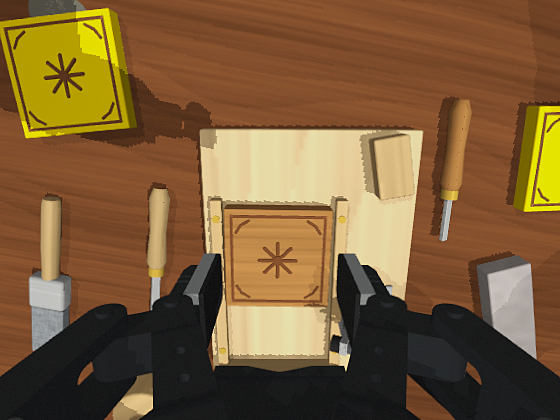

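The wrist view shows the brown panel straight ahead. Its trailing edge runs from (225,206) to (332,207), the channel behind it is clear, and the offcut at (392,167) is well to the side. Now I'll measure the edge.

```bash
python3 - <<'E'
from h import *
c=load("w1.npz");K=c["camera_matrix"]
def bp(px,z):
    q=cv2.undistortPoints(np.array([[px]],float),K,np.array([c["k1"],0,0,0],float)).ravel()
    # convention: drawn = (1+k1 r^2) slope, same as OpenCV
    d=c["R"].T@np.array([q[0],q[1],1]);o=-c["R"].T@c["t"]
    return ((o+d*(z-o[2])/d[2])-TF)@RF*1000
for px,z in(((225,205),.038),((332,207),.038),((223,302),.038),((330,306),.038),((203,129),.018),((420,129),.018),((216,198),.03),((342,198),.03)):print(px,bp(px,z).round(1))
P=cloud(c);F=(P-TF)@RF*1000
hsv=cv2.cvtColor(c["img"],cv2.COLOR_BGR2HSV)
col=F[180:320:1,280];i=np.where(np.diff(np.sign(col[:,2]-28)))[0];print(i+180,col[i].round(1),col[i+1].round(1))
for u in(245,310):
    col=F[180:320,u];i=np.where(np.diff(np.sign(col[:,2]-28)))[0];print(u,i+180,col[i].round(1).tolist(),col[i+1].round(1).tolist())
E
```

```text
(225, 205) [-95.3 -51.9  38. ]
(332, 207) [-93.9  54.9  38. ]
(223, 302) [ 13.9 -58.   38. ]
(330, 306) [18.1 58.3 38. ]
(203, 129) [-168.3  -74.3   18. ]
(420, 129) [-170.1  142.8   18. ]
(216, 198) [-100.4  -62.    30. ]
(342, 198) [-101.2   65.9   30. ]
[206 306] [[-91.3   3.   26.1]
 [ 17.7   3.8  39. ]] [[-91.4   3.   30.2]
 [ 32.    4.   17.9]]
245 [206 305] [[-91.5, -32.9, 27.7], [16.8, -34.1, 38.9]] [[-91.6, -32.6, 31.7], [30.0, -36.2, 19.5]]
310 [206 306] [[-91.3, 34.1, 25.2], [17.3, 36.3, 39.4]] [[-91.5, 33.7, 30.1], [31.4, 38.5, 18.5]]
```

Call:
{"api": "step_arm", "payload": {"series": [[[0,-2,40,0,0,0.006,50],[0,0,50,0,0,0,50],[0,0,50,0,0,0,50],[0,0,40,0,0,0,50],[0,0,15,0,0,0,50],[0,0,0,0,0,0,50]]]}}

```text
time: 4.08
tool_pos: [0.4343, -0.0928, 0.0494]
tcp_rot: [[-0.986, -0.168, -0.003], [-0.168, 0.986, 0.001], [0.002, 0.002, -1.0]]
ft_force: [-0.3, -0.5, 0.2]
grip_width: 0.587
```

```bash
python3 wr.py w2; python3 - <<'E'
from cell import imaging; import cv2,numpy as np
from h import *
c=imaging.capture("scene");np.savez("scene1.npz",**c);cv2.imwrite("pics/sc1.png",cv2.resize(c["img"][130:300,200:400],None,fx=3.5,fy=3.5,interpolation=cv2.INTER_CUBIC))
E
```

```text
t 4.08 fixture mm [-1.192e+02 -1.000e-01  4.940e+01] grip 0.587 F(fix) [-0.3 -0.4  0.2]
tool axes in fix [[-1.0, -0.0022, -0.0025], [-0.0022, 1.0, 0.0015], [0.0025, 0.0015, -1.0]]
```

View pics/w2.png

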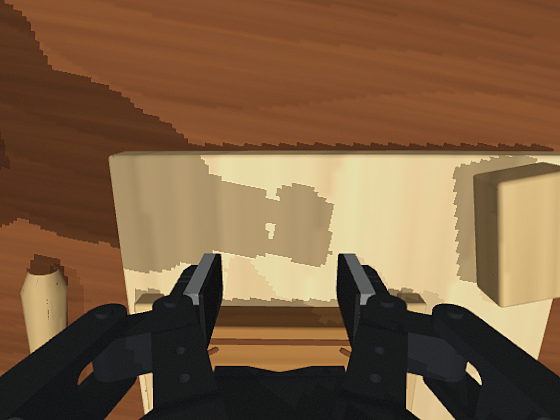

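View pics/sc1.png

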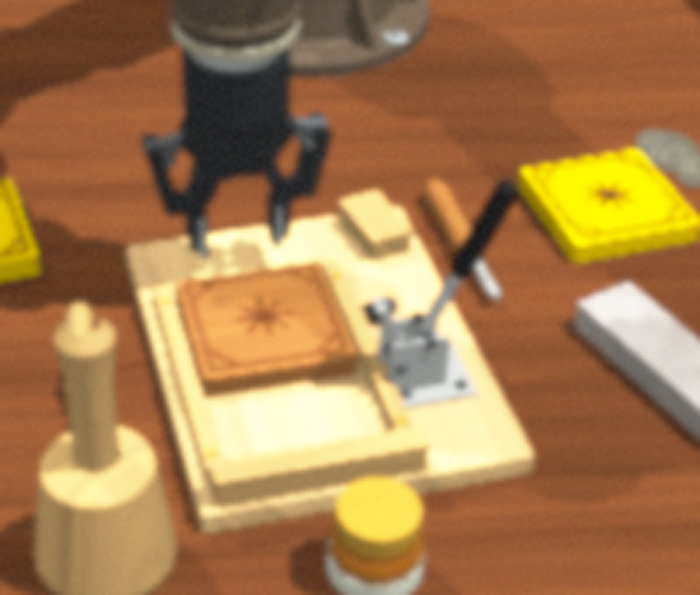

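The fingers (scene crop (200,240) and (278,230)) are behind the panel and clear of the rails and offcut. I'll lower them to panel height and push.

Call:
{"api": "step_arm", "payload": {"series": [[[0,0,13,0,0,0.002,50],[-5,0,0,0,0,0,50],[-5,0,0,0,0,0,50],[-5,0,0,0,0,0,50],[-5,0,0,0,0,0,50],[-5,0,0,0,0,0,50],[-5,0,0,0,0,0,50]]]}}

```text
time: 5.05
tool_pos: [0.4648, -0.0898, 0.0373]
tcp_rot: [[-0.987, -0.163, -0.001], [-0.163, 0.987, 0.0], [0.001, 0.0, -1.0]]
ft_force: [-2.4, -0.9, 1.3]
grip_width: 0.581
```

```bash
cat > look.py <<'E'
import sys
from h import *
from cell import env,imaging
st(env);n=sys.argv[1]
a=[]
for k,(y,x) in(("scene",(150,220)),("top",(160,215))):
    c=imaging.capture(k);np.savez(f"{k}_{n}.npz",**c)
    a.append(cv2.resize(c["img"][y:y+150,x:x+130],None,fx=3,fy=3,interpolation=cv2.INTER_CUBIC))
cv2.imwrite(f"pics/{n}.png",np.hstack(a))
E
python3 look.py l2
```

```text
t 5.05 fixture mm [-88.7  -2.1  37.3] grip 0.581 F(fix) [-2.5 -0.5  1.3]
tool axes in fix [[-1.0, 0.0024, -0.0006], [0.0024, 1.0, 0.0002], [0.0006, 0.0002, -1.0]]
```

View pics/l2.png

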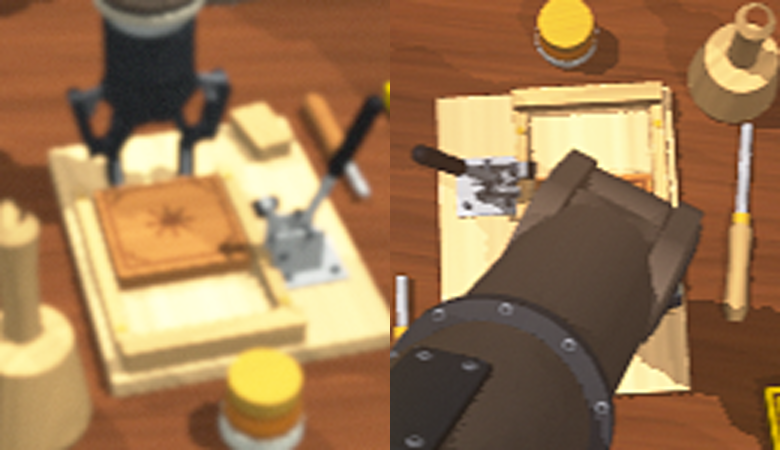

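The fingers are pushing the panel at about 2.5 N and it lies flat. I'll carry on toward the stop, slowing near the end.

Call:
{"api": "step_arm", "payload": {"series": [[[-6,0,0,0,0,0,50],[-6,0,0,0,0,0,50],[-6,0,0,0,0,0,50],[-6,0,0,0,0,0,50],[-6,0,0,0,0,0,50],[-6,0,0,0,0,0,50],[-6,0,0,0,0,0,50],[-5,0,0,0,0,0,50],[-4,0,0,0,0,0,50],[-3,0,0,0,0,0,50],[-3,0,0,0,0,0,50],[0,0,0,0,0,0,50]]]}}

```text
time: 6.65
tool_pos: [0.5216, -0.0804, 0.0374]
tcp_rot: [[-0.987, -0.164, 0.001], [-0.164, 0.987, -0.0], [-0.001, -0.0, -1.0]]
ft_force: [0.5, 0.2, -0.3]
grip_width: 0.584
```

```bash
python3 look.py l3
```

```text
t 6.65 fixture mm [-31.1  -2.4  37.4] grip 0.584 F(fix) [ 0.6  0.1 -0.3]
tool axes in fix [[-1.0, 0.0022, 0.0008], [0.0022, 1.0, -0.0002], [-0.0008, -0.0002, -1.0]]
```

View pics/l3.png

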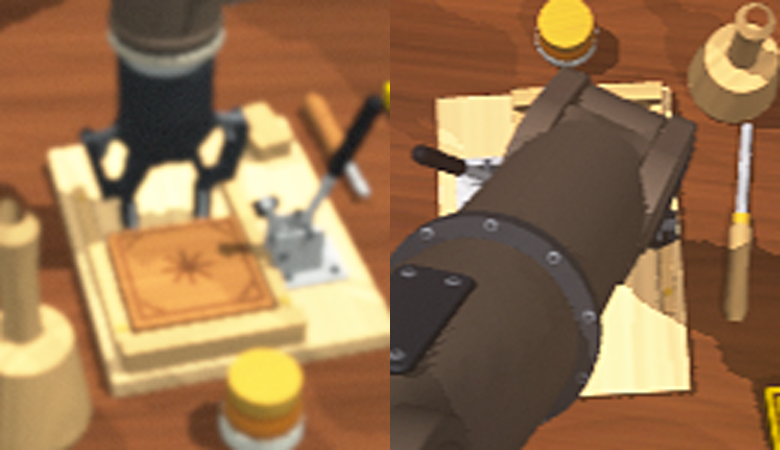

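The panel is nearly home and the knuckles are clear of the clamp arm. I'll do the last millimetres in small steps, watching the force.

Call:
{"api": "step_arm", "payload": {"series": [[[-2,0,0,0,0,0,50],[-2,0,0,0,0,0,50],[-2,0,0,0,0,0,50],[-1,0,0,0,0,0,50],[-1,0,0,0,0,0,50]]]}}

```text
time: 7.38
tool_pos: [0.5289, -0.0792, 0.0373]
tcp_rot: [[-0.987, -0.163, -0.0], [-0.163, 0.987, 0.0], [0.0, 0.0, -1.0]]
ft_force: [-3.4, -0.3, 2.2]
grip_width: 0.581
```

```bash
python3 look.py l4
```

```text
t 7.38 fixture mm [-23.7  -2.3  37.3] grip 0.581 F(fix) [-3.4  0.3  2.2]
tool axes in fix [[-1.0, 0.0023, -0.0002], [0.0023, 1.0, 0.0], [0.0002, 0.0, -1.0]]
```

Call:
{"api": "step_arm", "payload": {"series": [[[-1,0,0,0,0,0,50],[-1,0,0,0,0,0,50],[-1,0,0,0,0,0,50]]]}}

```text
time: 7.85
tool_pos: [0.532, -0.0787, 0.0373]
tcp_rot: [[-0.987, -0.163, 0.0], [-0.163, 0.987, 0.0], [-0.0, 0.0, -1.0]]
ft_force: [-1.7, -0.9, 0.7]
grip_width: 0.586
```

```bash
python3 look.py l5
```

```text
t 7.85 fixture mm [-20.5  -2.3  37.3] grip 0.586 F(fix) [-1.8 -0.6  0.7]
tool axes in fix [[-1.0, 0.0023, 0.0001], [0.0023, 1.0, 0.0], [-0.0001, 0.0, -1.0]]
```

View pics/l5.png

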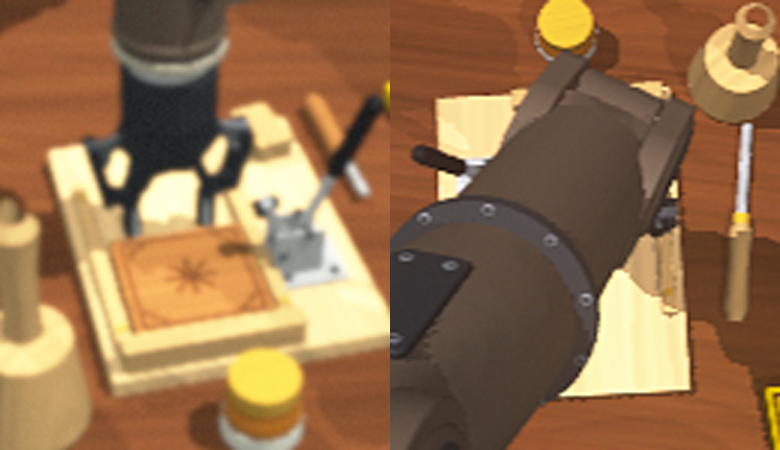

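No stop contact yet, as the force is only sliding friction. I'll keep going a millimetre at a time.

Call:
{"api": "step_arm", "payload": {"series": [[[-1,0,0,0,0,0,50],[-1,0,0,0,0,0,50],[0,0,0,0,0,0,50]]]}}

```text
time: 8.32
tool_pos: [0.533, -0.0785, 0.0372]
tcp_rot: [[-0.987, -0.163, -0.001], [-0.163, 0.987, 0.0], [0.001, 0.0, -1.0]]
ft_force: [-5.3, -2.0, 4.6]
grip_width: 0.584
```

Call:
{"api": "step_arm", "payload": {"series": [[[-1,0,0,0,0,0,50],[-1,0,0,0,0,0,50],[0,0,0,0,0,0,50]]]}}

```text
time: 8.7
tool_pos: [0.5331, -0.0785, 0.0369]
tcp_rot: [[-0.987, -0.163, -0.005], [-0.163, 0.987, 0.0], [0.005, 0.001, -1.0]]
ft_force: [-11.4, -0.7, 7.8]
grip_width: 0.582
```

```bash
python3 look.py l6
```

```text
t 8.7 fixture mm [-19.4  -2.3  36.9] grip 0.582 F(fix) [-11.4   1.2   7.8]
tool axes in fix [[-1.0, 0.003, -0.0047], [0.003, 1.0, 0.001], [0.0047, 0.001, -1.0]]
```

View pics/l6.png

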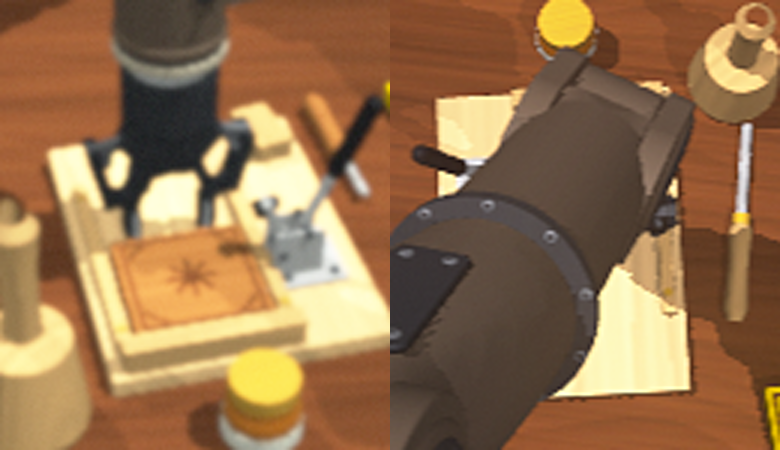

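The TCP stalled at -19.4 mm while the force rose to 11 N, so the panel is hard against the stop. I'll back off, rise and check that it's square.

Call:
{"api": "step_arm", "payload": {"series": [[[0,0,0,0,0,0,50],[4,0,0,0,0,0,50],[10,0,0,0,0,0,50],[15,0,0,0,0,0,50],[10,0,-30,0,0,0,50],[10,0,-50,0,0,0,50],[10,0,-50,0,0,0,0],[0,0,-40,0,0,0,0],[0,0,0,0,0,0,0]]]}}

```text
time: 9.93
tool_pos: [0.4787, -0.088, 0.2101]
tcp_rot: [[-0.987, -0.163, 0.006], [-0.163, 0.987, 0.001], [-0.006, -0.0, -1.0]]
ft_force: [0.3, 0.9, -0.5]
grip_width: 0.006
```

```bash
python3 wr.py w3; python3 look.py l7
```

```text
t 9.93 fixture mm [-74.7  -2.7 210.1] grip 0.006 F(fix) [ 0.4  0.8 -0.5]
tool axes in fix [[-1.0, 0.0025, 0.0062], [0.0025, 1.0, -0.0004], [-0.0062, -0.0003, -1.0]]
t 9.97 fixture mm [-75.5  -2.3 208.3] grip -0.003 F(fix) [ 0.1 -0.2 -1.2]
tool axes in fix [[-1.0, 0.0022, 0.0032], [0.0022, 1.0, 0.0002], [-0.0032, 0.0002, -1.0]]
```

View pics/w3.png

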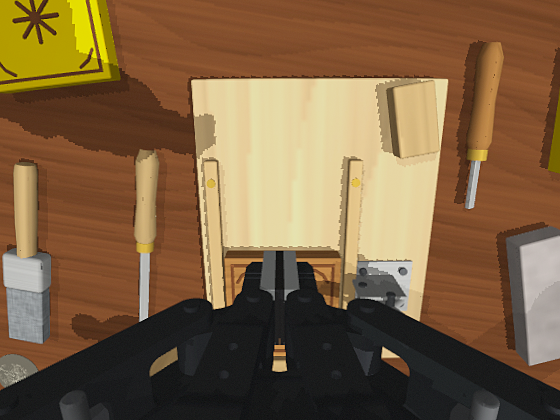

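View pics/l7.png

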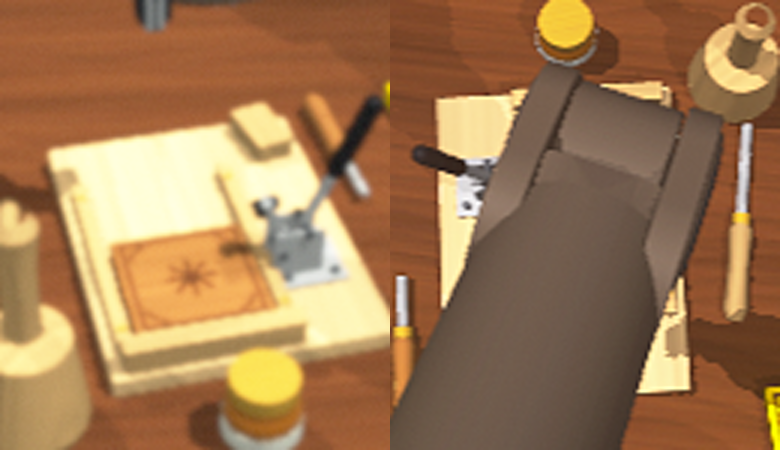

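The panel sits against the stop, parallel to the rails (wrist view edge (224,249)–(340,249)), and the lever is still upright. I'll quantify that, then go to the lever's -y side with the fingers shut.

```bash
python3 - <<'E'
from h import *
c=load("w3.npz");K=c["camera_matrix"]
g=cv2.cvtColor(c["img"],cv2.COLOR_BGR2HSV)
def bp(px,z):
    q=cv2.undistortPoints(np.array([[px]],float),K,np.array([c["k1"],0,0,0],float)).ravel()
    d=c["R"].T@np.array([q[0],q[1],1]);o=-c["R"].T@c["t"]
    return ((o+d*(z-o[2])/d[2])-TF)@RF*1000
# lower boundary: saturation jump along columns
for u in (228,232,236,240,325,330,334):
    print(u,[int(x) for x in c["img"][240:268,u,0]])
for px,z in (((210,160),.03),((353,158),.03),((193,80),.018),((446,80),.018)):print(px,bp(px,z).round(1))
s=load("scene_l7.npz");P=(cloud(s)-TF)@RF*1000
h=cv2.cvtColor(s["img"],cv2.COLOR_BGR2HSV)
m=(abs(P[...,1])<70)&(P[...,0]>-60)&(P[...,0]<97)&(P[...,2]>33)&(P[...,2]<42)&(h[...,1]>150)
print(m.sum(),np.percentile(P[m],[1,50,99],axis=0).round(1))
L=(P[...,2]>105)&(abs(P[...,0]-30)<40)&(P[...,1]>80)&(P[...,1]<200)
q=P[L];d=q-[30,95,62];print(len(q),np.median(q,0),1.29-np.median(np.arctan2(d[:,2],d[:,1])))
E
```

```text
228 [160, 158, 157, 158, 158, 159, 165, 94, 87, 93, 67, 18, 31, 31, 29, 37, 33, 30, 61, 76, 78, 76, 73, 75, 74, 71, 63, 69]
232 [160, 162, 161, 161, 163, 166, 92, 101, 105, 111, 70, 21, 31, 31, 31, 35, 33, 29, 61, 75, 78, 79, 74, 76, 42, 56, 52, 47]
236 [162, 162, 162, 162, 162, 164, 169, 99, 108, 114, 69, 23, 29, 28, 29, 34, 30, 28, 62, 74, 77, 78, 75, 78, 39, 42, 43, 56]
240 [157, 156, 156, 155, 158, 164, 90, 101, 104, 111, 68, 25, 32, 30, 31, 35, 35, 29, 61, 75, 77, 78, 77, 79, 42, 44, 44, 59]
325 [157, 157, 157, 157, 157, 161, 167, 94, 102, 109, 68, 25, 27, 30, 34, 33, 32, 27, 63, 74, 74, 73, 76, 76, 41, 44, 47, 64]
330 [155, 156, 157, 157, 158, 161, 127, 132, 97, 105, 67, 27, 28, 31, 36, 32, 33, 28, 61, 75, 73, 73, 77, 76, 42, 43, 47, 66]
334 [156, 156, 157, 155, 157, 158, 157, 157, 162, 136, 81, 20, 25, 34, 34, 33, 30, 28, 63, 73, 72, 71, 74, 66, 41, 48, 60, 52]
(210, 160) [-99.2 -63.1  30. ]
(353, 158) [-100.7   63.4   30. ]
(193, 80) [-167.3  -76.6   18. ]
(446, 80) [-167.6  144.1   18. ]
1300 [[ -3.4 -54.7  34.8]
 [ 47.1  -2.5  37.9]
 [ 92.   52.   40.7]]
216 [ 35.80745813 128.72463913 144.06721563] 0.09976652555194843
```

Call:
{"api": "step_arm", "payload": {"series": [[[0,0,-37,0,0,-0.002,0],[-30,30,0,0,0,0,0],[-40,40,0,0,0,0,0],[-35,27,0,0,0,0,0],[0,0,0,0,0,0,0],[0,0,0,0,0,0,0]]]}}

```text
time: 10.82
tool_pos: [0.5641, 0.0245, 0.2427]
tcp_rot: [[-0.986, -0.165, -0.003], [-0.165, 0.986, -0.001], [0.003, -0.001, -1.0]]
ft_force: [-1.3, -0.3, -0.0]
grip_width: 0.001
```

```bash
python3 wr.py w4; python3 look.py l8
```

```text
t 10.82 fixture mm [ 28.2  94.1 242.7] grip 0.001 F(fix) [-1.3 -0.1 -0. ]
tool axes in fix [[-1.0, 0.0008, -0.003], [0.0008, 1.0, -0.0006], [0.003, -0.0006, -1.0]]
t 10.88 fixture mm [ 28.1  93.7 243.2] grip -0.003 F(fix) [ 0.5 -0.5  0.1]
tool axes in fix [[-1.0, 0.0018, -0.0023], [0.0018, 1.0, -0.0005], [0.0023, -0.0005, -1.0]]
```

View pics/w4.png

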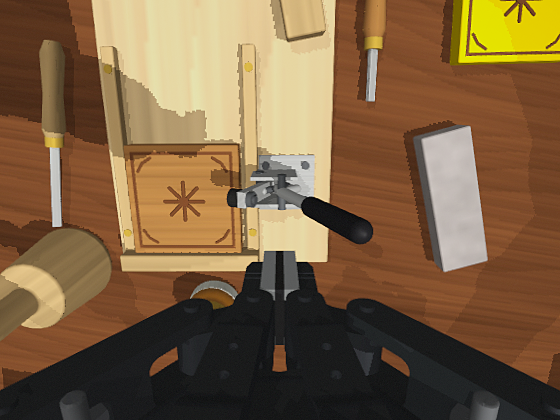

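View pics/l8.png

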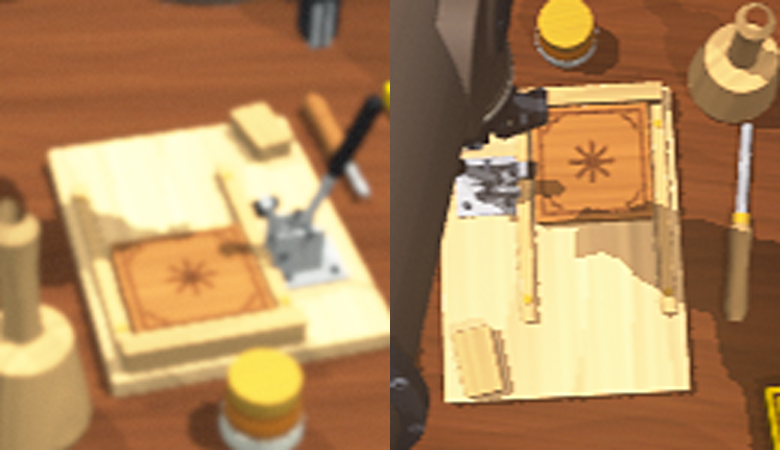

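From above, the panel is home and square: trailing edge -10 mm, flush at (130,255) with the stop. The lever grip runs (310,205)→(365,232), and the shut fingers at (278,255) are on its -y side. I'll lower the fingers beside the grip.

Call:
{"api": "step_arm", "payload": {"series": [[[-2,0,30,0,0,0,0],[0,0,28,0,0,0,0],[0,0,20,0,0,0,0],[0,0,0,0,0,0,0]]]}}

```text
time: 11.48
tool_pos: [0.5657, 0.0248, 0.1653]
tcp_rot: [[-0.986, -0.164, -0.003], [-0.164, 0.986, -0.0], [0.003, 0.0, -1.0]]
ft_force: [-1.2, 0.4, 0.4]
grip_width: -0.001
```

```bash
python3 wr.py w5; python3 look.py l9
```

```text
t 11.47 fixture mm [ 29.9  94.1 165.3] grip -0.001 F(fix) [-1.1  0.6  0.4]
tool axes in fix [[-1.0, 0.0016, -0.0028], [0.0016, 1.0, 0.0], [0.0028, 0.0, -1.0]]
t 11.53 fixture mm [ 30.8  94.1 166.4] grip -0.001 F(fix) [-0.   0.8  0.4]
tool axes in fix [[-1.0, 0.0014, -0.0008], [0.0014, 1.0, -0.0], [0.0008, -0.0, -1.0]]
```

View pics/w5.png

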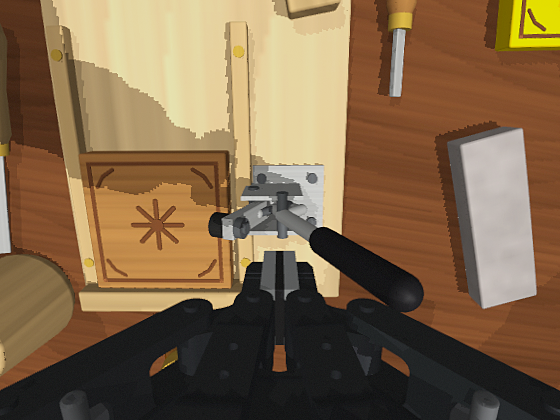

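View pics/l9.png

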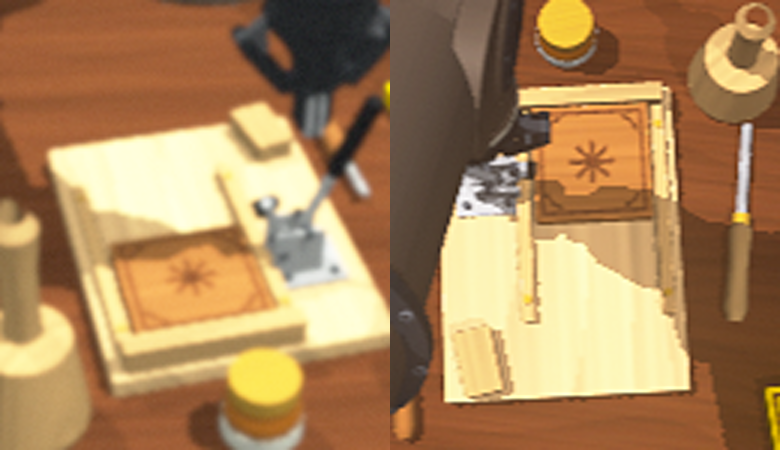

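The fingertips are on the -y side of the grip, above the clamp arm and clear of everything. Now I'll swing the lever along its arc, checking halfway.

Call:
{"api": "step_arm", "payload": {"series": [[[0,7,0,0,0,0,0],[0,6,1,0,0,0,0],[0,8,3.5,0,0,0,0],[0,8,3.5,0,0,0,0],[0,8,5,0,0,0,0],[0,8,5,0,0,0,0],[0,6.5,6.5,0,0,0,0]]]}}

```text
time: 12.5
tool_pos: [0.5594, 0.0766, 0.1425]
tcp_rot: [[-0.986, -0.165, 0.002], [-0.165, 0.986, -0.0], [-0.002, -0.0, -1.0]]
ft_force: [0.9, -3.0, 11.7]
grip_width: 0.0
```

```bash
python3 wr.py w6; python3 look.py l10
```

```text
t 12.5 fixture mm [ 32.2 146.2 142.5] grip 0.0 F(fix) [ 0.4 -3.1 11.7]
tool axes in fix [[-1.0, 0.0006, 0.0021], [0.0006, 1.0, -0.0005], [-0.0021, -0.0005, -1.0]]
t 12.55 fixture mm [ 32.1 147.1 141.7] grip 0.002 F(fix) [ 2.  -4.   6.2]
tool axes in fix [[-1.0, -0.0003, 0.0015], [-0.0003, 1.0, -0.0003], [-0.0015, -0.0003, -1.0]]
```

View pics/w6.png

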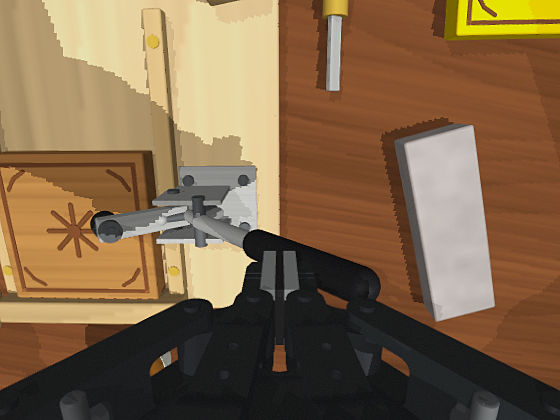

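View pics/l10.png

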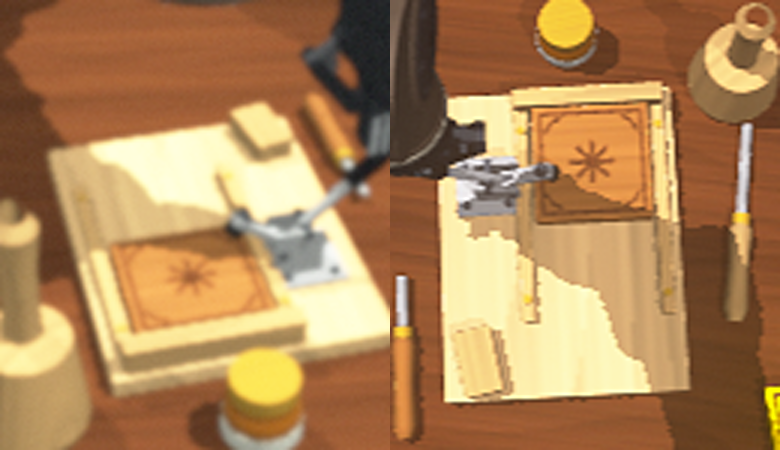

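The lever is a little over halfway, with its arm coming down at scene crop (240,220), contact on the grip and force about 11 N. The panel hasn't moved. I'll continue over the dead point.

Call:
{"api": "step_arm", "payload": {"series": [[[2,6,7,0,0,0,0],[0,5,8,0,0,0,0],[0,5,8,0,0,0,0],[0,3,7,0,0,0,0],[0,3,6,0,0,0,0],[0,0,0,0,0,0,0]]]}}

```text
time: 13.4
tool_pos: [0.5521, 0.0981, 0.1049]
tcp_rot: [[-0.986, -0.166, -0.002], [-0.166, 0.986, -0.0], [0.002, -0.0, -1.0]]
ft_force: [0.6, 0.2, 0.0]
grip_width: 0.001
```

```bash
python3 wr.py w7; python3 look.py l11
```

```text
t 13.4 fixture mm [ 28.5 168.7 104.9] grip 0.001 F(fix) [0.7 0.1 0. ]
tool axes in fix [[-1.0, -0.0002, -0.002], [-0.0002, 1.0, -0.0001], [0.002, -0.0001, -1.0]]
t 13.45 fixture mm [ 28.8 168.4 105.3] grip -0.005 F(fix) [-0.  -0.6 -0.2]
tool axes in fix [[-1.0, 0.0001, -0.0014], [0.0001, 1.0, -0.0002], [0.0014, -0.0002, -1.0]]
```

View pics/l11.png

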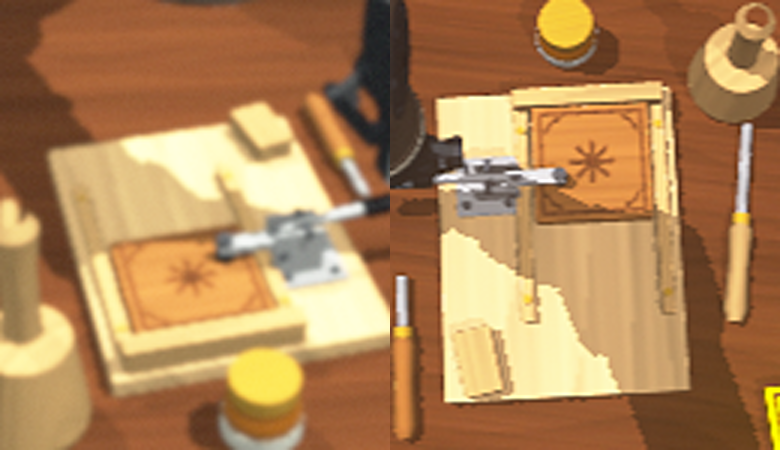

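View pics/w7.png

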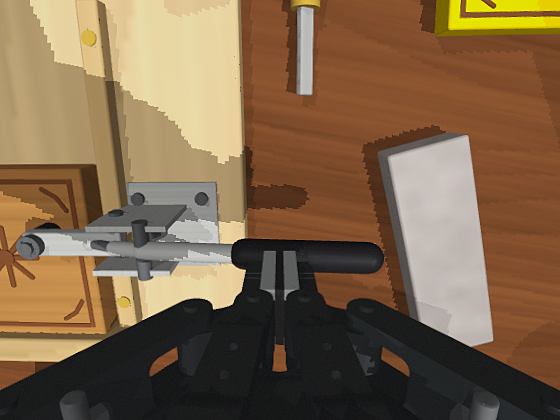

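The lever has snapped over: it lies level, the foot is on the panel at scene crop (228,248), and the fingers feel no force. A light downward press will confirm it's at its stop, then I'll retreat straight up and away.

Call:
{"api": "step_arm", "payload": {"series": [[[0,0,7,0,0,0,0],[0,0,5,0,0,0,0],[0,0,2,0,0,0,0],[0,0,0,0,0,0,0]]]}}

```text
time: 14.05
tool_pos: [0.5529, 0.0978, 0.0916]
tcp_rot: [[-0.986, -0.165, -0.0], [-0.165, 0.986, -0.0], [0.0, -0.0, -1.0]]
ft_force: [0.4, 0.5, 0.9]
grip_width: -0.002
```

Call:
{"api": "step_arm", "payload": {"series": [[[0,0,-14,0,0,0,0],[0,0,-40,0,0,0,0],[0,0,-50,0,0,0,0],[0,0,-50,0,0,0,0],[0,40,0,0,0,0,0],[0,50,0,0,0,0,0],[0,50,0,0,0,0,0],[0,50,0,0,0,0,0],[0,50,0,0,0,0,0],[0,40,0,0,0,0,0],[0,0,0,0,0,0,0],[0,0,0,0,0,0,0]]]}}

```text
time: 15.55
tool_pos: [0.507, 0.3732, 0.2466]
tcp_rot: [[-0.986, -0.165, 0.001], [-0.165, 0.986, -0.0], [-0.001, -0.0, -1.0]]
ft_force: [0.3, -0.1, 0.9]
grip_width: 0.0
```

```bash
python3 look.py l12; python3 - <<'E'
from h import *
for n in("scene","top"):
    s=load(f"{n}_l12.npz");P=(cloud(s)-TF)@RF*1000
    h=cv2.cvtColor(s["img"],cv2.COLOR_BGR2HSV)
    m=(abs(P[...,1])<57)&(P[...,0]>-60)&(P[...,0]<97)&(P[...,2]>33)&(P[...,2]<42)&(h[...,1]>150)
    print(n,"panel",np.percentile(P[m],[1,50,99],axis=0).round(1).tolist())
    L=(abs(P[...,0]-30)<20)&(P[...,1]>150)&(P[...,1]<225)&(P[...,2]>40)&(P[...,2]<150)
    q=P[L];print("lever",len(q),np.percentile(q,[2,50,98],axis=0).round(1).tolist())
    f=np.polyfit(q[:,1]-95,q[:,2]-62,1) if len(q)>5 else 0;print(f)
a=load("top0.npz");b=load("top_l12.npz")
d=cv2.absdiff(a["img"],b["img"]).max(2)
cv2.imwrite("pics/topfin.png",np.hstack([b["img"][120:330,120:420]]*1))
E
```

```text
t 15.55 fixture mm [ 29.7 447.4 246.6] grip 0.0 F(fix) [ 0.3 -0.2  0.9]
tool axes in fix [[-1.0, 0.0008, 0.0008], [0.0008, 1.0, -0.0004], [-0.0008, -0.0004, -1.0]]
scene panel [[-2.8, -55.0, 34.6], [51.3, -6.9, 37.9], [92.1, 51.9, 41.0]]
lever 179 [[25.9, 151.2, 65.0], [35.3, 182.9, 74.5], [38.6, 215.6, 80.4]]
[0.08340295 4.4761214 ]
top panel [[-8.9, -53.7, 34.1], [44.4, -2.9, 39.0], [96.4, 53.3, 41.9]]
lever 148 [[22.9, 152.0, 71.1], [28.9, 184.2, 77.1], [38.1, 217.2, 83.4]]
[0.07817316 8.18048396]
```

View pics/l12.png

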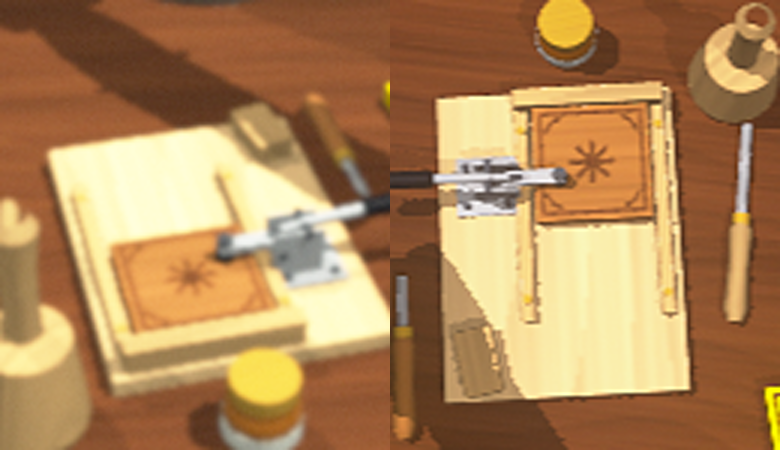

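View pics/topfin.png

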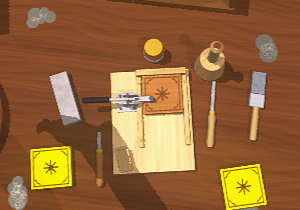

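The lever's elevation measures about 0.08 rad, so the joint is at about 1.2 (locked). The foot is on the panel, the panel is against the stop, the bystanders are where they were, and the arm is clear. Handing in.

```bash
python3 -c "
from cell import env
print(env.finish_job())"
```

```text
the job is handed in; nothing more can be done
None
```

The panel is against the end stop and the clamp is locked on it. The job was handed in at about 15.6 s of the 45 s allowed; no verdict was reported.

**Panel:** I pushed the brown carved panel about 80 mm along the channel with two fingertips. At the stop the fingers stalled and the force rose to about 11 N. I backed off, and the cameras showed the panel flush and parallel to the rails with the lever still open, at about 0.1 rad.

**Clamp:** With the fingers shut, I swung the lever along its arc, with at most about 12 N in the readings taken, until it snapped over by itself. I followed it down to its expected locked height with no push-back.

**Last checks:**
- **Lever:** about 0.08 rad above level in both views, so the joint is at about 1.2 (locked).
- **Panel:** in the top view it spans x from about -9 to 96 mm in the fixture's frame, centred near 44 mm, flat and square. The scene camera's depth spans fewer millimetres, with its edges at -3 and 92 mm. I put that down to edge blur.
- **Foot:** both views show it on the panel. I could not measure its pressing force.
- **Surroundings:** the tools and other things showed no visible movement, and the arm was clear with wrist force under 1 N.

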